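Lock up a split casting mould by tapping its wedge home

TASK

The aluminium bar mould in the white spill tray is ready for casting resin, but its front half still stands open. Take the wooden-handled mallet and, tilting it over the tray wall, drive the wooden wedge in along the steel rail with several taps on its thick end, drawing back between taps, until it stops advancing, the gap between the two halves is shut and the wedge sits tight. Strike only the wedge and do not push it or the mould with the gripper; lay the mallet down flat on the bench outside the tray when you have finished, and leave the other things where they are.

Things in the scene. Friction and masses are not known exactly. Their poses are not given: they have to be found in the camera images.
- mould: Fixed: white open spill tray with the mould bolted in it. Origin: centre of the tray's underside, on the bench; +y along the tray (the way the wedge is driven), +x across it (away from the robot at yaw 0). Tray 186 x 376 mm, 55 mm high, floor 4 mm. Steel plate in it: x -75 to 75, y 0 to 180, top z 16. Fixed aluminium half: x 15 to 55, y 35 to 165, top z 61. At y below 0 the tray is empty.
- rail_end (a point): Near end (y = 25 mm in the mould's frame) of the far face of the dark steel rail that guides the wedge, at its top, z 50 mm; x = -50 mm in the mould's frame. The rail is 20 mm thick and runs 150 mm to +y from here. Axes as the mould's.
- tray_wall (a point): Top of the tray's front wall (robot's side) beside the empty pocket: x -98 mm (outer edge of the rim), y -60, z 55 mm in the mould's frame. The mallet's handle must pass above it while the head works in the tray, which takes a handle sloping 30 to 45 degrees, head down; about 37 is good with the fingers 100 mm from the head.
- moving_half (a joint): Closing travel (m) of the moving mould half, the aluminium block between wedge and fixed half: 0 = open by 8 mm, 0.008 = shut on the fixed half (some tenths of a mm more under load). Light springs (3 to 4 N) push it open against the wedge; its side toward the wedge has the wedge's taper.
- wedge_end (a point): Centre of the thick end of the loose wooden wedge, the face to strike: 42 mm wide, 32 mm high, its centre 32 mm above the bench, 21 mm from the rail's face. +y points into the gap, z up. Strike within 10 mm of it, best 3 mm nearer the rail and 6 mm higher (the head clears the plate). It starts at y -27 to -19 mm in the mould's frame. Taps of about 8 to 20 N advance it; it stays where it is left.
- wedge: The wedge: 130 mm long, 42.5 mm thick at the struck end, 10 mm at the other (taper 1 in 4), about 0.12 kg. Origin at the foot of its thick end on the rail side, +y to the thin end. It lies on the plate, straight side along the rail.
- mould_home (a point): Where wedge_end comes to when the wedge is home and goes no further (y = 15 mm in the mould's frame; a few mm more when driven very tight). Axes as the mould's.
- mallet_grip (a point): Where to hold the mallet: on the handle's axis, 100 mm from the head's centre. Wooden handle, 22 mm wide (y) and 26 mm high (z), from 11 to 220 mm behind the head's centre; its last 30 mm 26 x 34 mm. +x along the handle to the head, y along the head's axis, z up as it lies. 17 mm above the bench when it lies flat. Hold it firmly, 40 N or more: a hard blow can twist it.
- mallet_head (a point): Centre of the mallet's head: steel barrel with two white nylon faces, 34 mm in diameter, 84 mm long along y, so a striking face lies 42 mm to either side of this point. Axes as mallet_grip. 17 mm above the bench when it lies flat.
- mallet: The mallet, about 0.32 kg, balance point some 45 mm from the head's centre. Origin 17 mm below the head's centre as it lies, axes as mallet_grip. It starts on the bench to the right of the tray, handle toward the robot; a tall light-blue and white pump stands beyond it, from about 130 mm further right: come in from the left of it or from above.
- beaker: Bystander, big beaker: leave alone.
- red_cap_bottle: Bystander, red-capped bottle: leave alone.
- amber_bottle: Bystander, amber bottle: leave alone.
- timer: Bystander, timer: leave alone.
- glass_rod: Bystander, glass rod: leave alone.
- marker: Bystander, marker: leave alone.
- wash_bottle: Bystander, wash bottle: leave alone.
Mind the look-alikes: they are no part of the job. There is more than one size of the wedge; the one meant has the size given above.

How it is judged (in metres and radians):
On the way, in this order (a step that is already met when the one before it is completed fails the run):
1. The mallet has been picked up off the bench (height (world z) of mallet_head above 0.06 m), for 0.2 s.
2. The wedge has been tapped part of the way (4 mm or more, the mould not yet shut) and the mallet drawn back off it (distance of wedge_end from where it was at the start of the episode above 0.004 m and value of joint moving_half below 0.0065 m and contact force between mallet and wedge below 0.1 N and height (world z) of mallet_grip above 0.05 m), for 0.2 s.
3. Further taps have shut the mould: the halves are within 1 mm of each other (value of joint moving_half above 0.007 m), for 0.2 s.
At the end, for the whole second after the job is handed in: The mould is shut (moving half within 1 mm of the fixed half), the wedge at rest and tight (it presses on the moving half with over 8 N, where the springs alone give under 4 N), and the mallet lies flat and at rest on the bench outside the tray (head and handle less than 25 mm up) (value of joint moving_half above 0.007 m and contact force between wedge and moving_half above 8 N and linear speed of wedge below 0.01 m/s and height (world z) of each of mallet_head, mallet_grip below 0.025 m and linear speed of mallet below 0.02 m/s and (y of mallet_head in the frame of mould below -0.19 m or y of mallet_head in the frame of mould above 0.19 m or x of mallet_head in the frame of mould below -0.1 m or x of mallet_head in the frame of mould above 0.1 m)); the robot touches nothing.
It fails at once if The gripper or arm pushes the wedge or the moving half: only the mallet may drive them (contact force between any of the fingers, the arm and wedge above 2 N or contact force between any of the fingers, the arm and moving_half above 2 N).
It fails at once if The mallet strikes the moving mould half itself (contact force between mallet and moving_half above 3 N).
It fails at once if A bystander (beaker, bottle, timer, rod or marker) is shifted by more than 4 cm (distance of any of beaker, red_cap_bottle, amber_bottle, timer, glass_rod, marker, wash_bottle from where it was at the start of the episode above 0.04 m).
It also fails if it takes over 51 s, if anything falls off the work surface, if the arm or the gripper's body presses on something with over 40 N, if the wrist force passes 120 N, or if a joint passes its speed limit or range.

ROBOT

A 6-joint arm with a two-finger parallel gripper is mounted at the origin on a cart in front of the work surface, level with it; the furniture and walls round the work are solid. World frame = base frame: x ahead of the robot, y to its left, z up, the work surface at z = 0. Lengths are in mm, angles in rad, forces in N, time in s.
With the tool pointing down it reaches from about 350 to 975 mm from the base axis. Payload 7.1 kg.
Tool frame: the origin (TCP) lies at the very end of the fingers, on their centre line; the grasp point (between the pads) lies 19 mm behind it; z points along the fingers, y is the direction in which the jaws open and shut (so a half turn about z gives the same grasp; the last joint's range is limited). The gripper opens to 88 mm and grips with 3 to 60 N. Pads are 20 mm wide; open, the fingers measure 115 mm over their backs; the gripper's body (75 mm by 178 mm) begins 61 mm behind the grasp point.
Start: joints at [1.093, 0.423, 1.63, -0, 1.089, -0.019], TCP at [276.763, 560.363, 222.675] pointing down, gripper open.
Joint ranges: [-3, 3], [-0.9, 2.11], [0.09, 2.58], [-1.31, 4.45], [0.11, 2.69], [-2.54, 2.54]. Speed limits (rad/s): [2.39, 2.39, 3.01, 3.14, 3.14, 3.14].

INTERFACE

Orientations are given as a rotation vector (axis times angle).
In Python, from workcell import monitor, vision, order, find_in, regions_of, place_of gives the robot as it stands. The module is installed in compiled form; this text tells all that it offers.
- The arm moves only by the tool carry_out, never from a script. Its argument "targets" is a list of rows, each a list of 3 entries, a list of its own where there are three numbers: the turn, a rotation vector about the world's x, y, z in degrees, then the shift along the world's x, y, z in mm, then the finger opening in mm, from 0 to 87.8. In form: [[[rx, ry, rz], [x, y, z], hand], ...]. A call has 1 to 10 rows; each row is the pose to reach, as a shift and turn from the pose commanded when the call began; what a row does not reach only later rows make up. A row lasts 1/12 s, in which the tool goes at most 41.7 mm and 7.16 degrees, less where a joint would pass 70% of its speed; a pose out of reach is approached as far as the arm can. A call with a gripper value outside its range is refused whole. The fingers move at their own pace and stop on an object; the grip force is fixed at half the most. Time passes only in rows, so rows that repeat a pose let the fingers close. It gives the time, the measured TCP pose, the force and the opening at its end, in the units of the state.
- monitor.get_obs(): the state, without advancing time (a new reading comes with each control period).
- vision.get_image(name): name is "side" or "top"; returns the picture (400x640x3 uint8, red, green, blue); there is no depth.
- vision.camera_model(name): a dict with "K" (3x3 intrinsics, pixels), "rvec" (rotation vector, rad) and "tvec" (3), from world to camera coordinates, as OpenCV has them. Camera axes: x right, y down, z forward; pixel columns grow to the right and rows downward; lengths in mm; the calibration is good to about 2 mm. A picture is of the moment at which its call begins. camera_model takes no time and is no camera call.
- order.close_job(): hands the job in, once; it reports no verdict.
Trained networks look in the newest picture that a camera, given by its name, has taken for a name from the list of things; names that differ only in an ending like _2 or _b are one class to them, and where a whole thing is asked for, a point or a joint stands for the part that bears it (a point fixed in the world has none). Each returns a list of dicts, best first, with "confidence" (0 to 1); they miss things now and then, are a little off and sometimes report something else, mostly with a low value. They report only what shows in the picture. A call takes as long as a camera call. They do not tell look-alikes from the thing itself.
- find_in(query, camera): "point" ([x, y, z] in mm, in the coordinates of the camera as it stood for that picture, good to about 4 mm: the middle of the surface that is visible of it).
- regions_of(query, camera): "mask" (400x640 bool, what is visible of it).
- place_of(query, camera): "point" ([x, y, z] in mm, in the coordinates of the camera as it stood for that picture, good to about 4 mm: a listed point, or the origin of a listed thing).
The state is a dict: "t": time; "qpos": joint angles; "qvel": joint speeds; "joint_torque": joint torques, N m; "ee_pos": TCP position; "orientation": TCP orientation; "ft_force": force on the tool from outside, world axes, zero at the start; "moment": the same for the moment, N m; "width": finger opening in mm.
Only numpy, scipy, OpenCV 4.12 (cv2) and the standard library are available. Lean on these libraries where they do the work, as an engineer would, in place of code of your own. Each camera call takes 0.05 s, during which the arm holds its last target.

## Working session

There is one attempt and no reset: what is moved stays moved. The work goes in short steps, Python scripts to look and compute and a tool call to move; the robot and the scene stay as the last step left them, time stands still between calls to the robot, and variables do not carry over. Pictures are saved under pics/ and viewed, and the job is handed in when it is done.

Besides the shell and the picture viewer there is one more tool, called after ">>>" as name(argument=value, ...) on one line, values as JSON. carry_out: Moves the arm, as the interface text tells. Its arguments: {"type":"object","properties":{"targets":{"type":"array","items":{"type":"array"}}},"required":["targets"]}

```bash
mkdir -p pics
cat > h.py <<'E'
from workcell import monitor, vision, order, find_in, regions_of, place_of
import numpy as np, cv2
np.set_printoptions(precision=2,suppress=True)
def cam(n):
    m=vision.camera_model(n); return np.array(m["K"],float),cv2.Rodrigues(np.array(m["rvec"],float))[0],np.array(m["tvec"],float).ravel()
def w(n,p):
    K,R,t=cam(n); return R.T@(np.array(p)-t)
def pix(n,P):
    K,R,t=cam(n); q=K@(R@np.array(P,float)+t); return q[:2]/q[2]
def plane(n,u,v,z):
    K,R,t=cam(n); d=R.T@np.linalg.inv(K)@np.array([u,v,1.]); c=-R.T@t; return c+d*(z-c[2])/d[2]
def snap(n,f):
    im=vision.get_image(n); cv2.imwrite('pics/'+f,im[:,:,::-1]); return im
E
python3 - <<'E'
from h import *
o=monitor.get_obs(); print(o)
for n in("side","top"):
    snap(n,n+"0.png"); K,R,t=cam(n); print(n,K[0,0],"cam at",-R.T@t)
for n in("top","side"):
    for q in("mould","rail_end","wedge_end","mould_home","mallet_grip","mallet_head","wedge"):
        print(n,q,[(round(d["confidence"],2),w(n,d["point"])) for d in place_of(q,n)[:3]])
print(monitor.get_obs()["t"])
E
```

```text
{'t': 0.0, 'qpos': array([ 1.09,  0.42,  1.63,  0.  ,  1.09, -0.02]), 'qvel': array([ 0.,  0., -0., -0.,  0.,  0.]), 'joint_torque': array([  0.  , -54.46, -27.37,   0.06,   0.02,  -0.  ]), 'ee_pos': array([276.51, 559.88, 221.92]), 'orientation': array([-0.71, -3.06,  0.  ]), 'ft_force': array([-0.11,  0.84, -0.94]), 'moment': array([ 0.03, -0.01,  0.04]), 'width': 87.90432164136779}
side 424.3120275015392 cam at [ 152.56 1314.95 1128.66]
top 511.31448151613233 cam at [ 433.84   32.   1642.57]
top mould [(0.65, array([558.47,  85.17,  -2.36]))]
top rail_end [(0.84, array([512.65, 101.88,  45.51]))]
top wedge_end [(0.88, array([537.33,  61.25,  32.52])), (0.57, array([ 495.71, -449.37,    9.59]))]
top mould_home [(0.77, array([531.52,  97.22,  30.72]))]
top mallet_grip [(0.89, array([ 506.63, -283.4 ,   20.33]))]
top mallet_head [(0.87, array([ 607.38, -300.64,   11.71]))]
top wedge [(0.9, array([519.38,  57.92,  15.03])), (0.81, array([ 480.29, -445.64,   -3.43])), (0.53, array([ 508.46, -284.05,   18.09]))]
side mould [(0.56, array([570.79,  84.77,   3.79]))]
side rail_end [(0.96, array([512.5 , 103.63,  49.34])), (0.6, array([404.64, 317.01,   2.46])), (0.58, array([524.38,  60.53,  18.75]))]
side wedge_end [(0.61, array([ 498.92, -457.87,   16.29])), (0.57, array([544.79,  63.03,  32.22]))]
side mould_home [(0.79, array([537.29,  93.95,  41.11])), (0.16, array([545.44,  63.92,  32.69]))]
side mallet_grip [(0.76, array([ 506.9 , -284.32,   15.63])), (0.63, array([431.72, 502.65,   2.09])), (0.52, array([404.21, 315.51,   2.49]))]
side mallet_head [(0.77, array([ 606.96, -301.55,   15.81]))]
side wedge [(0.48, array([ 490.72, -447.39,    2.36])), (0.47, array([525.65,  58.47,  19.8 ]))]
0.8
```

View pics/top0.png

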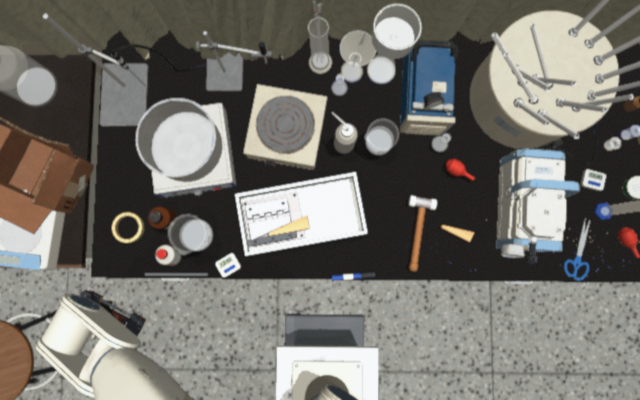

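View pics/side0.png

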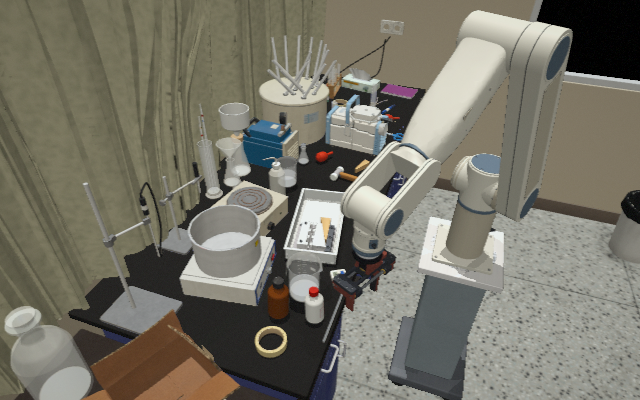

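Run:
```python
from h import *
im=cv2.imread('pics/top0.png')
cv2.imwrite('pics/z1.png',cv2.resize(im[165:262,230:375],None,fx=5.5,fy=5.5,interpolation=cv2.INTER_CUBIC))
cv2.imwrite('pics/z2.png',cv2.resize(im[185:280,400:490],None,fx=6,fy=6,interpolation=cv2.INTER_CUBIC))
```

```text
(no output)
```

View pics/z1.png

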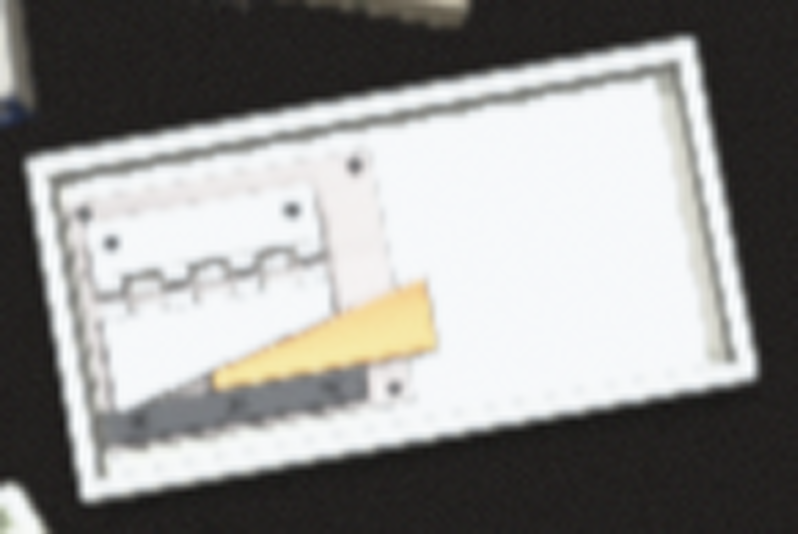

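View pics/z2.png

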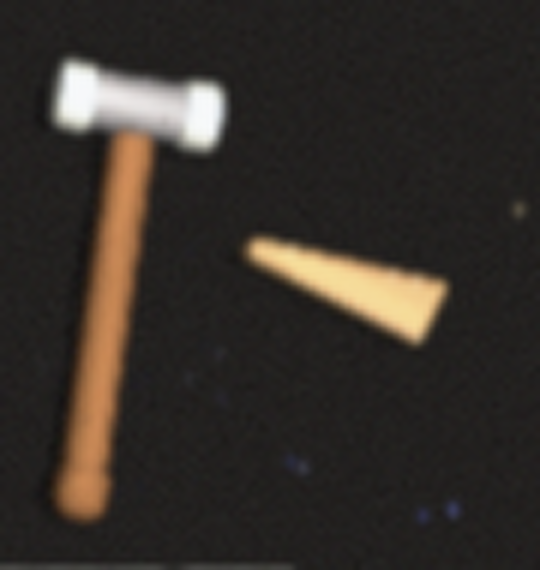

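Run:
```python
from h import *
def z1(u,v,z): return plane("top",230+(u+.5)/5.5-.5,165+(v+.5)/5.5-.5,z)
def z2(u,v,z): return plane("top",400+(u+.5)/6-.5,185+(v+.5)/6-.5,z)
C=[z1(25,157,55),z1(692,37,55),z1(758,377,55),z1(85,500,55)]
for c in C:print(c)
print("centre",np.mean(C,0)); 
for a,b in((1,0),(2,3)):
    d=C[b]-C[a];print("yaw",np.degrees(np.arctan2(-d[0],d[1])),np.linalg.norm(d))
for a,b in((3,0),(2,1)):
    d=C[b]-C[a];print("yaw",np.degrees(np.arctan2(d[1],d[0])),np.linalg.norm(d))
A,B=z1(425,283,48),z1(437,348,48);print("wedge thick",A,B,np.linalg.norm(A-B),(A+B)/2)
print("rail end", z1(365,370,50),"rail far-left", z1(100,410,50))
a=z2(54,96,25);b=z2(222,116,25);print("head",a,b,np.linalg.norm(a-b),(a+b)/2)
print("handle tip",z2(81,510,17),"neck",z2(131,140,30))
for g,n in(([506.8,-283.8,17],"grip"),([607,-301,17],"head")):print(n,(pix("top",g)-[400,185])*6)
```

```text
[625.41 296.25  55.  ]
[696.95 -83.34  55.  ]
[ 503.43 -120.49   55.  ]
[431.27 257.9   55.  ]
centre [564.27  87.58  55.  ]
yaw 10.673420413036208 386.2699553107855
yaw 10.79657935834532 385.205599791835
yaw 11.175452638242737 197.89277788012467
yaw 10.867846555953486 197.05830590715902
wedge thick [555.67  67.82  48.  ] [518.75  60.67  48.  ] 37.61020814035277 [537.21  64.25  48.  ]
rail end [505.86 101.31  50.  ] rail far-left [482.05 251.17  50.  ]
head [ 609.04 -254.12   25.  ] [ 599.04 -342.56   25.  ] 89.00361108938075 [ 604.04 -298.34   25.  ]
handle tip [ 391.56 -267.46   17.  ] neck [ 585.49 -293.45   30.  ]
grip [107.11 287.97]
head [137.32  99.55]
```

>>> carry_out(targets=[[[0,0,5],[10,-40,10],87],[[0,0,10],[20,-80,20],87],[[0,0,15],[30,-120,30],87],[[0,0,17.7],[40,-160,40],87],[[0,0,17.7],[51,-200,40],87],[[0,0,17.7],[62,-240,40],87],[[0,0,17.7],[73,-280,40],87],[[0,0,17.7],[84,-320,40],87],[[0,0,17.7],[95,-360,40],87],[[0,0,17.7],[106,-400,40],87]])

```text
t: 1.63
ee_pos: [382.4, 160.4, 263.1]
orientation: [0.234, 3.132, 0.001]
ft_force: [-0.1, 0.1, -0.1]
width: 87.1
```

>>> carry_out(targets=[[[0,0,0],[11,-40,0],87],[[0,0,0],[22,-80,0],87],[[0,0,0],[33,-120,0],87],[[0,0,0],[44,-160,0],87],[[0,0,0],[55,-200,0],87],[[0,0,0],[66,-240,0],87],[[0,0,0],[77,-280,-5],87],[[0,0,0],[89,-320,-20],87],[[0,0,0],[101,-358,-40],87],[[0,0,0],[113,-390,-60],87]])

```text
t: 2.47
ee_pos: [494.9, -227.5, 204.7]
orientation: [0.237, 3.13, -0.001]
ft_force: [0.1, 0.4, 0.4]
width: 86.9
```

>>> carry_out(targets=[[[0,0,0],[7,-30,-15],87],[[0,0,0],[10,-50,-35],87],[[0,0,0],[10.7,-56,-60],87],[[0,0,0],[10.7,-56,-85],87],[[0,0,0],[10.7,-56,-92],87]])

```text
t: 2.88
ee_pos: [502.9, -280.5, 109.0]
orientation: [-0.237, -3.128, -0.004]
ft_force: [-1.3, -0.3, 0.3]
width: 87.0
```

Run:
```python
from h import *
im=snap("top","t1.png"); o=monitor.get_obs(); print(o["t"],o["ee_pos"],o["orientation"],o["qpos"])
cv2.imwrite('pics/t1z.png',cv2.resize(im[160:300,340:540,::-1],None,fx=4,fy=4))
im=snap("side","s1.png")
cv2.imwrite('pics/s1z.png',cv2.resize(im[90:240,270:450,::-1],None,fx=4,fy=4))
for n in("top","side"):
  for q in("mallet_grip","mallet_head"):
        print(n,q,[(round(d["confidence"],2),w(n,d["point"])) for d in place_of(q,n)[:2]])
```

```text
2.9333 [ 502.86 -280.01  109.24] [-0.24 -3.13 -0.  ] [-0.53  0.51  1.81  0.    0.83 -1.95]
top mallet_grip [(0.68, array([ 510.07, -284.11,   16.04]))]
top mallet_head [(0.59, array([ 604.38, -300.79,   13.63]))]
side mallet_grip [(0.9, array([ 509.91, -287.81,   19.73])), (0.66, array([ 609.79, -301.49,   15.57]))]
side mallet_head [(0.82, array([ 607.5 , -303.22,   19.01]))]
```

View pics/t1z.png

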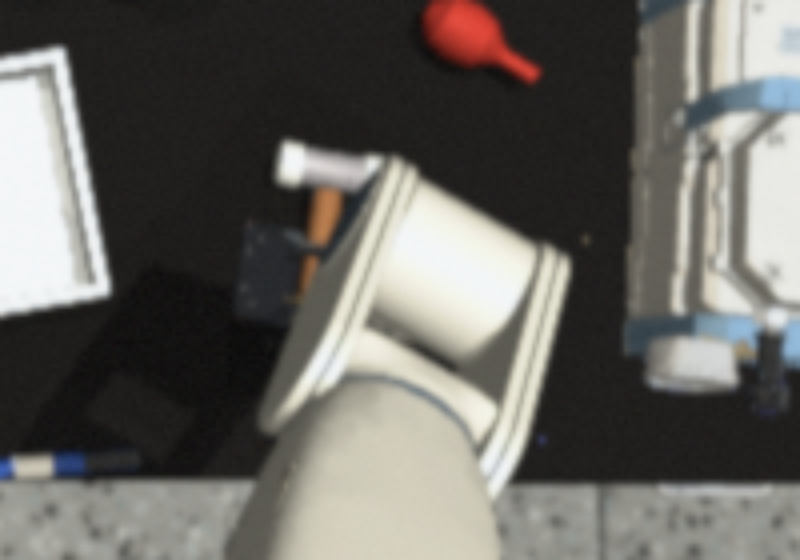

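View pics/s1z.png

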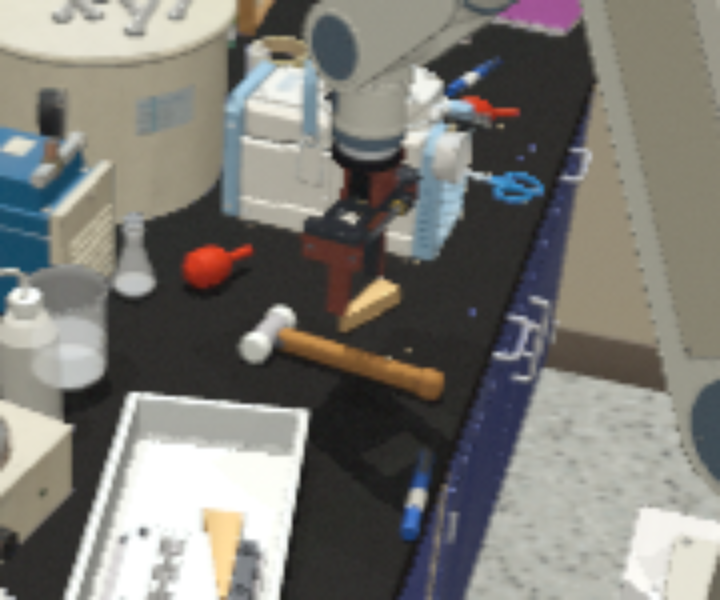

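>>> carry_out(targets=[[[0,0,-0.8],[1,0,0],80],[[0,0,-0.8],[1,0,-30],80],[[0,0,-0.8],[1,0,-60],80],[[0,0,-0.8],[1,0,-80],80],[[0,0,-0.8],[1,0,-95],80],[[0,0,-0.8],[1,0,-103],80],[[0,0,-0.8],[1,0,-106.5],80],[[0,0,-0.8],[1,0,-106.5],80]])

```text
t: 3.85
ee_pos: [506.2, -280.9, 6.2]
orientation: [0.257, 3.131, -0.0]
ft_force: [0.4, -0.3, 0.7]
width: 80.2
```

>>> carry_out(targets=[[[0,0,0],[0,0,0],40],[[0,0,0],[0,0,0],15],[[0,0,0],[0,0,0],5],[[0,0,0],[0,0,0],0],[[0,0,0],[0,0,0],0],[[0,0,0],[0,0,0],0],[[0,0,0],[0,0,0],0],[[0,0,0],[0,0,0],0]])

```text
t: 4.52
ee_pos: [505.9, -280.9, 6.0]
orientation: [0.257, 3.131, -0.0]
ft_force: [-0.8, 0.0, -0.1]
width: 30.2
```

>>> carry_out(targets=[[[0,0,0],[0,0,0],0],[[0,0,0],[0,0,0],0],[[0,0,0],[0,0,0],0],[[0,0,0],[0,0,0],0],[[0,0,0],[0,0,0],0],[[0,0,0],[0,0,0],0]])

```text
t: 5.02
ee_pos: [505.9, -281.0, 6.0]
orientation: [0.257, 3.131, -0.0]
ft_force: [0.1, -1.2, 0.5]
width: 22.0
```

>>> carry_out(targets=[[[0,0,0],[0,0,15],0],[[0,0,0],[0,0,40],0],[[0,0,0],[0,0,70],0],[[0,0,0],[0,0,100],0],[[0,0,0],[0,0,130],0],[[0,0,0],[0,0,155],0],[[0,0,0],[0,0,165],0],[[0,0,0],[0,0,165],0],[[0,0,0],[0,0,165],0]])

```text
t: 5.77
ee_pos: [505.4, -280.4, 170.2]
orientation: [-0.257, -3.13, -0.001]
ft_force: [-0.1, 0.3, -2.6]
width: 21.5
```

Run:
```python
from h import *
im=snap("top","t2.png"); o=monitor.get_obs(); print(o["t"],o["ee_pos"],o["orientation"],o["qpos"],o["width"])
im=snap("side","s2.png")
cv2.imwrite('pics/s2z.png',cv2.resize(im[90:240,270:450,::-1],None,fx=4,fy=4))
from scipy.spatial.transform import Rotation as Ro
R=Ro.from_rotvec(o["orientation"])
for n in("top","side"):
  for q in("mallet_grip","mallet_head"):
    for d in place_of(q,n)[:2]:
        p=w(n,d["point"]);print(n,q,round(d["confidence"],2),p,"in tool",R.inv().apply(p-o["ee_pos"]))
```

```text
5.8167 [ 504.85 -280.15  169.26] [-0.26 -3.13 -0.  ] [-0.53  0.42  1.78  0.    0.95 -1.93] 21.64069715157282
top mallet_head 0.73 [519.58  61.36  11.68] in tool [ 40.73 339.18 158.05]
top mallet_head 0.68 [ 607.25 -301.03  176.6 ] in tool [-104.41   -3.9    -7.61]
side mallet_grip 0.79 [ 507.99 -282.45  182.28] in tool [ -3.44  -1.75 -13.03]
side mallet_head 0.72 [ 606.57 -300.84  179.08] in tool [-103.71   -3.83  -10.09]
```

View pics/s2z.png

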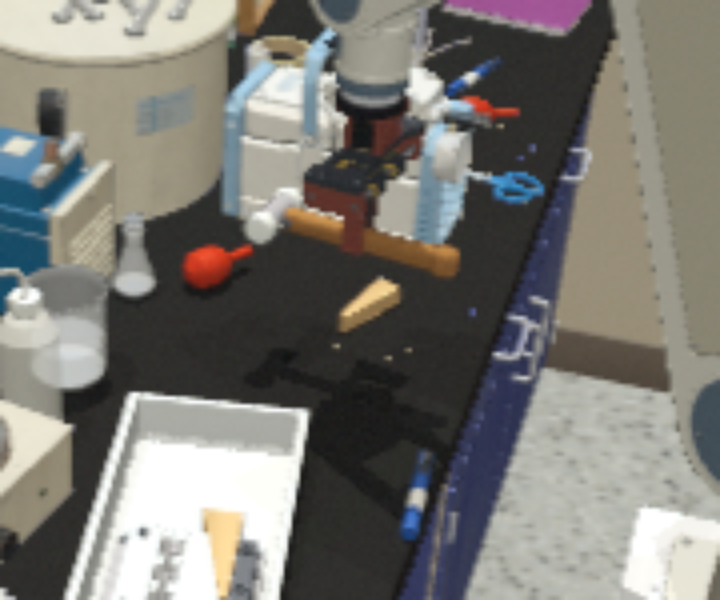

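```bash
cat > g.py <<'E'
from h import *
from scipy.spatial.transform import Rotation as Ro
C=np.array([565.5,87.5,0]); PSI=10.8; M=Ro.from_euler('z',PSI,degrees=True)
HEAD=np.array([-103,-2,-11.])   # head in tool
def Rt(th=37,psi=PSI): 
    m=Ro.from_euler('z',psi,degrees=True)*Ro.from_euler('y',th,degrees=True)
    return m*Ro.from_matrix(np.diag([-1,1,-1.]))
def tcp(h,R): return C+M.apply(h)-R.apply(HEAD)   # h: head centre in mould frame
def mf(p): return M.inv().apply(np.array(p)-C)
def go(h,th=37):
    o=monitor.get_obs(); R=Rt(th); p=tcp(h,R)
    dr=R*Ro.from_rotvec(o["orientation"]).inv()
    return p, p-o["ee_pos"], np.degrees(dr.as_rotvec())
E
python3 - <<'E'
from g import *
for h in([-32,-100,140],[-32,-100,38],[-32,-64,38]): print(h,*go(h))
E
```

```text
[-32, -100, 140] [465.13 -31.41 193.2 ] [-40.09 249.08  23.71] [-0.51 37.05 19.5 ]
[-32, -100, 38] [465.13 -31.41  91.2 ] [-40.09 249.08 -78.29] [-0.51 37.05 19.5 ]
[-32, -64, 38] [458.38   3.95  91.2 ] [-46.84 284.44 -78.29] [-0.51 37.05 19.5 ]
```

>>> carry_out(targets=[[[0,3.7,2],[-2,14,10],0],[[0,7.4,3.9],[-6,38,24],0],[[-0.1,11.1,5.9],[-10,63,35],0],[[-0.2,14.8,7.8],[-14,88,40],0],[[-0.2,18.5,9.8],[-18,114,40],0],[[-0.3,22.2,11.7],[-23,140,40],0],[[-0.3,25.9,13.7],[-27,166,40],0],[[-0.4,29.6,15.6],[-31,192,40],0],[[-0.5,33.3,17.6],[-35,220,35],0],[[-0.5,37,19.5],[-39,240,30],0]])

```text
t: 6.9
ee_pos: [467.2, -38.9, 200.6]
orientation: [0.239, -2.488, 0.08]
ft_force: [0.2, 0.8, -3.1]
width: 21.7
```

>>> carry_out(targets=[[[0,0,0],[-1,9,-4],0],[[0,0,0],[-1,9,-6],0],[[0,0,0],[-1,9,-6],0],[[0,0,0],[-1,9,-6],0]])

```text
t: 7.23
ee_pos: [466.0, -32.9, 195.1]
orientation: [0.234, -2.491, 0.079]
ft_force: [0.1, -0.5, -3.0]
width: 21.7
```

```bash
cat > look.py <<'E'
from g import *
import sys
k=sys.argv[1]
im=snap("top","t%s.png"%k); o=monitor.get_obs(); print(o["t"],o["ee_pos"],o["orientation"],o["qpos"],o["width"],o["ft_force"])
cv2.imwrite('pics/t%sz.png'%k,cv2.resize(im[150:290,230:400,::-1],None,fx=4,fy=4,interpolation=cv2.INTER_CUBIC))
im=snap("side","s%s.png"%k)
cv2.imwrite('pics/s%sz.png'%k,cv2.resize(im[150:280,270:410,::-1],None,fx=5,fy=4.5,interpolation=cv2.INTER_CUBIC))
R=Ro.from_rotvec(o["orientation"])
print("expected head mould",mf(o["ee_pos"]+R.apply(HEAD)))
for n in("top","side"):
  for q in("mallet_grip","mallet_head","wedge_end"):
    for d in place_of(q,n)[:2]:
        p=w(n,d["point"]);print(n,q,round(d["confidence"],2),p,"mould",mf(p),"tool",R.inv().apply(p-o["ee_pos"]))
E
python3 look.py 3
```

```text
7.2833 [466.1  -33.09 195.4 ] [ 0.23 -2.49  0.08] [-0.02  0.56  1.63 -0.12  1.58 -1.73] 21.812808985279894 [-0.05  0.47 -2.6 ]
expected head mould [ -31.1  -102.02  142.64]
top wedge_end 0.59 [535.59  62.04  31.75] mould [-34.15 -19.4   31.75] tool [-166.7    80.75   79.69]
top wedge_end 0.5 [ 496.18 -447.28   10.87] mould [-168.3  -512.32   10.87] tool [ -72.56 -412.32  176.76]
side mallet_grip 0.61 [476.31 -31.73 201.21] mould [-109.95 -100.41  201.21] tool [ -4.78  -0.57 -10.8 ]
side mallet_head 0.85 [555.39 -14.73 142.7 ] mould [-29.09 -98.52 142.7 ] tool [-104.57    1.5   -12.25]
side wedge_end 0.64 [544.92  61.72  32.23] mould [-25.04 -21.46  32.23] tool [-173.72   78.7    73.86]
side wedge_end 0.47 [ 497.88 -458.2    16.59] mould [-168.68 -523.36   16.59] tool [ -68.86 -423.36  172.4 ]
```

View pics/t3z.png

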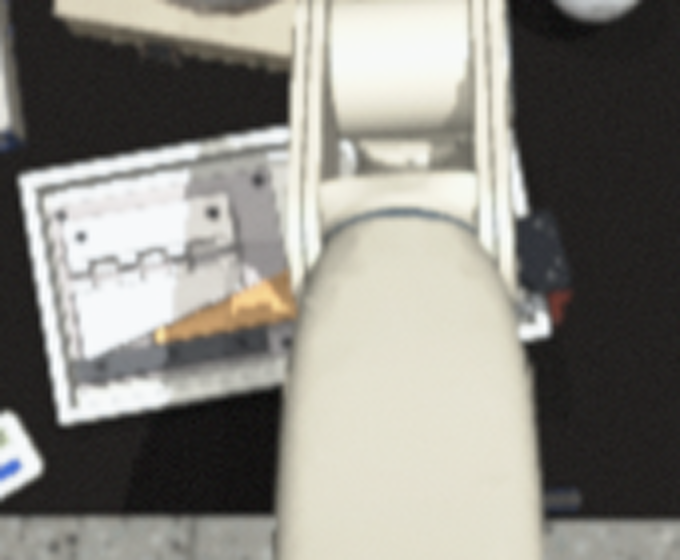

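View pics/s3z.png

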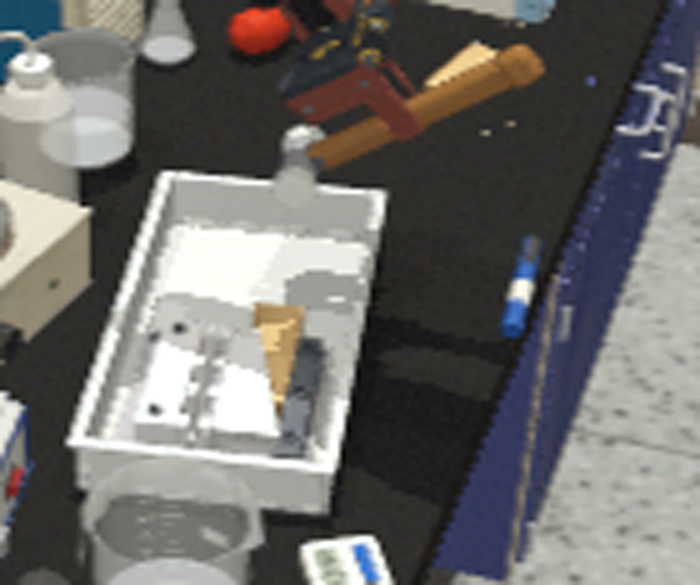

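>>> carry_out(targets=[[[0,0,0],[-2,0,-12],0],[[0,0,0],[-2,0,-32],0],[[0,0,0],[-2,0,-54],0],[[0,0,0],[-2,0,-74],0],[[0,0,0],[-2,0,-90],0],[[0,0,0],[-2,0,-100],0],[[0,0,0],[-2,0,-104],0],[[0,0,0],[-2,0,-104],0],[[0,0,0],[-2,0,-104],0]])

```text
t: 8.38
ee_pos: [464.1, -31.9, 91.2]
orientation: [0.236, -2.49, 0.079]
ft_force: [0.4, -1.0, -4.0]
width: 21.7
```

```bash
python3 look.py 4
```

```text
8.4333 [464.38 -31.89  91.54] [ 0.24 -2.49  0.08] [-0.01  0.7   1.67 -0.12  1.4  -1.71] 21.874769009229286 [ 0.71  0.49 -3.13]
expected head mould [ -32.59 -100.33   38.71]
top wedge_end 0.62 [538.26  62.81  36.25] mould [-31.39 -19.15  36.25] tool [-105.43   79.19   -9.83]
top wedge_end 0.47 [ 499.08 -450.16   11.21] mould [-166.   -515.69   11.21] tool [ -12.64 -417.27   91.28]
side mallet_grip 0.85 [473.66 -28.28  99.35] mould [-111.91  -96.52   99.35] tool [ -3.17   1.8  -12.12]
side mallet_grip 0.74 [499.97 415.24   6.96] mould [ -2.96 334.22   6.96] tool [-145.68  432.56   -3.73]
side mallet_head 0.79 [548.91 -17.45  38.36] mould [-35.97 -99.99  38.36] tool [-100.51   -1.65   -8.7 ]
side wedge_end 0.67 [544.59  60.85  32.19] mould [-25.53 -22.26  32.19] tool [-112.55   76.07  -10.08]
side wedge_end 0.41 [ 498.7  -457.7    18.26] mould [-167.78 -523.03   18.26] tool [  -7.   -424.61   86.71]
```

View pics/s4z.png

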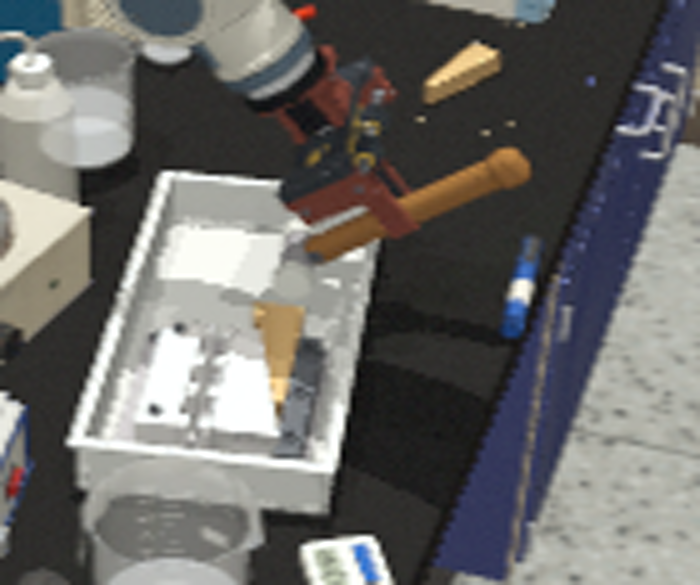

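>>> carry_out(targets=[[[0,0,0],[-1.5,7.9,0],0],[[0,0,0],[-3.7,19.6,0],0],[[0,0,0],[-6,31.4,0],0],[[0,0,0],[-8.2,43.2,0],0],[[0,0,0],[-8.8,46,0],0],[[0,0,0],[-8.8,46,0],0]])

```text
t: 9.28
ee_pos: [454.7, 15.0, 91.0]
orientation: [0.238, -2.489, 0.081]
ft_force: [0.0, -1.7, -3.8]
width: 21.7
```

>>> carry_out(targets=[[[0,0,0],[2,-10,0],0],[[0,0,0],[5,-26,0],0],[[0,0,0],[5,-26,0],0]])

```text
t: 9.53
ee_pos: [460.8, -13.9, 90.9]
orientation: [0.235, -2.491, 0.079]
ft_force: [-0.1, 0.3, -2.6]
width: 22.1
```

```bash
python3 look.py 5
```

```text
9.5833 [460.48 -12.92  90.9 ] [ 0.23 -2.49  0.08] [ 0.02  0.7   1.68 -0.1   1.4  -1.69] 22.27470860101444 [ 0.53  0.25 -2.7 ]
expected head mould [-32.89 -81.1   38.03]
top mallet_grip 0.64 [494.15 417.05  -0.89] mould [ -8.33 337.08  -0.89] tool [-145.45  416.23    5.75]
top wedge_end 0.75 [ 495.37 -444.71   12.73] mould [-168.61 -509.65   12.73] tool [ -10.   -430.73   90.24]
top wedge_end 0.64 [536.21  70.83  32.94] mould [-31.89 -10.88  32.94] tool [-106.76   68.22   -7.47]
side mallet_grip 0.79 [470.83 -12.99  97.42] mould [-111.82  -80.97   97.42] tool [ -4.23  -1.99 -11.31]
side mallet_grip 0.24 [433.   501.6    0.31] mould [-52.56 431.59   0.31] tool [-109.18  510.68   31.33]
side mallet_head 0.88 [546.18   0.79  35.02] mould [-35.22 -81.55  35.02] tool [-102.94   -2.45   -7.2 ]
side wedge_end 0.6 [540.03  73.89  30.99] mould [-27.57  -8.6   30.99] tool [-111.39   70.51   -8.5 ]
side wedge_end 0.52 [ 500.   -460.67   16.21] mould [-167.05 -526.18   16.21] tool [  -9.19 -447.27   86.51]
```

View pics/s5z.png

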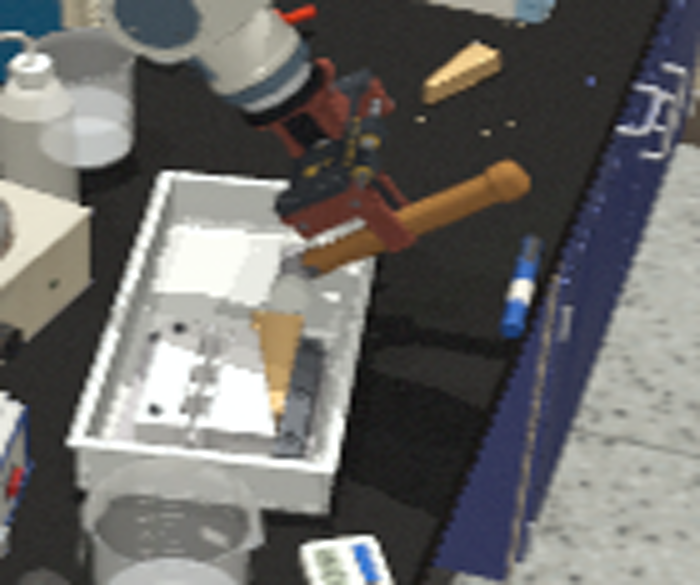

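>>> carry_out(targets=[[[0,0,0],[-1.5,7.9,0],0],[[0,0,0],[-3.7,19.6,0],0],[[0,0,0],[-6,31.4,0],0],[[0,0,0],[-7.6,39.6,0],0],[[0,0,0],[-7.6,39.6,0],0]])

```text
t: 10.35
ee_pos: [452.5, 29.1, 91.0]
orientation: [0.238, -2.49, 0.082]
ft_force: [2.6, -1.9, -4.2]
width: 21.7
```

>>> carry_out(targets=[[[0,0,0],[2,-10,0],0],[[0,0,0],[5,-26,0],0],[[0,0,0],[5,-26,0],0]])

```text
t: 10.6
ee_pos: [457.8, 0.0, 91.0]
orientation: [0.235, -2.49, 0.079]
ft_force: [0.3, 0.5, -3.4]
width: 21.9
```

```bash
python3 look.py 6
```

```text
10.65 [457.55   0.96  90.96] [ 0.23 -2.49  0.08] [ 0.04  0.7   1.68 -0.09  1.4  -1.68] 21.884833491191955 [ 1.06  0.26 -2.6 ]
expected head mould [-33.21 -66.87  38.04]
top wedge_end 0.81 [ 496.54 -449.7    12.48] mould [-168.4  -514.76   12.48] tool [ -10.48 -450.01   90.32]
top wedge_end 0.72 [536.    88.82  33.76] mould [-28.73   6.83  33.76] tool [-109.09   71.7   -10.24]
side mallet_grip 0.77 [466.74   1.27  98.65] mould [-113.16  -66.19   98.65] tool [ -2.67  -1.41 -11.61]
side mallet_head 0.81 [545.41  16.49  36.65] mould [-33.04 -65.98  36.65] tool [-103.97   -1.12   -9.99]
side mallet_head 0.71 [482.32   9.72  60.13] mould [-96.28 -60.82  60.13] tool [-39.26   3.99   9.12]
side wedge_end 0.69 [536.97  85.87  33.44] mould [-28.33   3.74  33.44] tool [-109.6    68.62  -10.22]
side wedge_end 0.43 [ 496.94 -457.05   16.3 ] mould [-169.38 -522.06   16.3 ] tool [  -7.42 -457.31   87.85]
```

View pics/s6z.png

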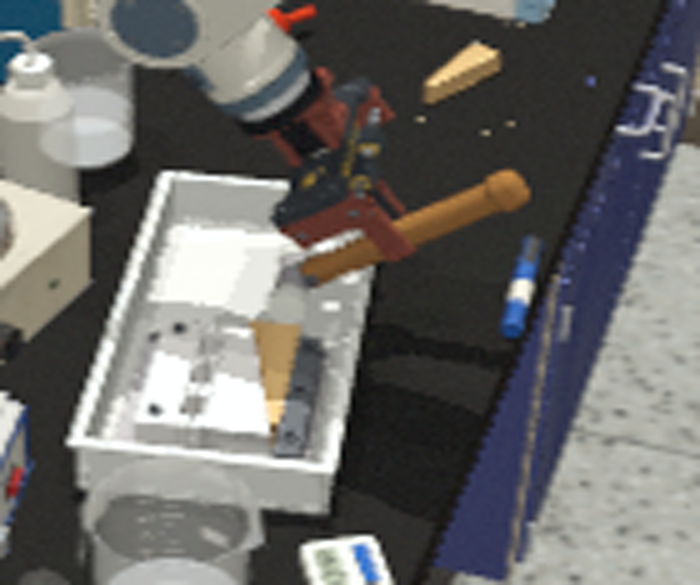

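>>> carry_out(targets=[[[0,0,0],[-1.5,7.9,0],0],[[0,0,0],[-3.7,19.6,0],0],[[0,0,0],[-6,31.4,0],0],[[0,0,0],[-7,36.5,0],0],[[0,0,0],[-7,36.5,0],0]])

```text
t: 11.42
ee_pos: [450.3, 38.6, 91.2]
orientation: [0.238, -2.49, 0.084]
ft_force: [1.5, -9.3, -2.5]
width: 21.7
```

>>> carry_out(targets=[[[0,0,0],[2,-10,0],0],[[0,0,0],[5,-26,0],0],[[0,0,0],[5,-26,0],0]])

```text
t: 11.67
ee_pos: [455.8, 11.1, 91.0]
orientation: [0.236, -2.49, 0.08]
ft_force: [-0.0, 0.2, -2.3]
width: 21.9
```

>>> carry_out(targets=[[[0,0,0],[-1.5,7.9,0],0],[[0,0,0],[-3.7,19.6,0],0],[[0,0,0],[-5.6,29.4,0],0],[[0,0,0],[-6.3,33,0],0],[[0,0,0],[-6.3,33,0],0]])

```text
t: 12.08
ee_pos: [447.3, 44.8, 91.8]
orientation: [0.237, -2.485, 0.086]
ft_force: [-3.2, -12.6, 3.1]
width: 23.2
```

>>> carry_out(targets=[[[0,0,0],[2,-10,0],0],[[0,0,0],[5,-26,0],0],[[0,0,0],[5,-26,0],0]])

```text
t: 12.33
ee_pos: [454.4, 18.9, 91.0]
orientation: [0.236, -2.49, 0.08]
ft_force: [-0.3, -0.5, -3.1]
width: 22.2
```

```bash
python3 look.py 7
```

```text
12.3833 [454.17  19.82  90.95] [ 0.24 -2.49  0.08] [ 0.07  0.7   1.69 -0.07  1.4  -1.66] 21.608441436813866 [-0.86  0.9  -2.3 ]
expected head mould [-32.98 -47.63  38.06]
top mallet_grip 0.59 [401.   318.78  -2.93] mould [-118.25  258.01   -2.93] tool [-59.25 303.63  72.88]
side mallet_grip 0.76 [463.67  19.76  97.63] mould [-112.72  -47.46   97.63] tool [ -3.47  -1.84 -10.93]
side mallet_head 0.69 [542.88  33.58  38.  ] mould [-32.32 -48.73  38.  ] tool [-103.56   -3.1   -11.35]
side mallet_head 0.3 [537.91  95.71  34.72] mould [-25.56  13.24  34.72] tool [-110.93   58.87  -12.77]
side wedge_end 0.66 [ 498.13 -454.76   14.98] mould [-167.79 -520.03   14.98] tool [  -8.93 -474.41   88.27]
side wedge_end 0.65 [514.9  100.92  48.06] mould [-47.19  22.66  48.06] tool [-85.62  68.29 -10.5 ]
```

View pics/s7z.png

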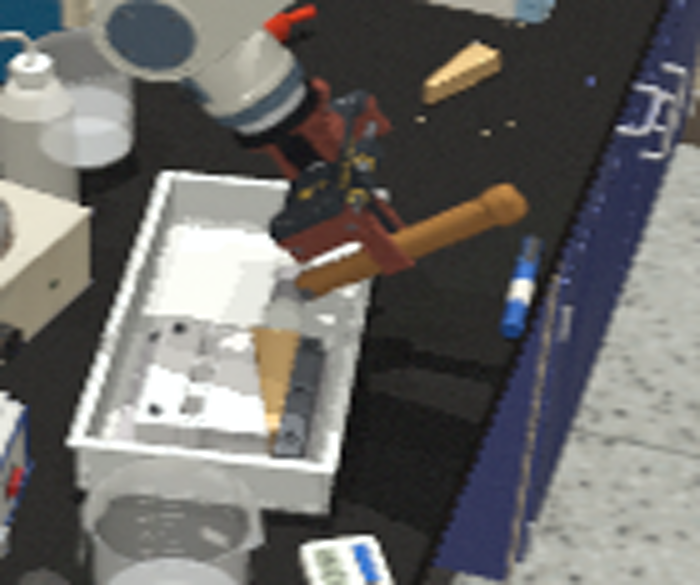

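View pics/t7z.png

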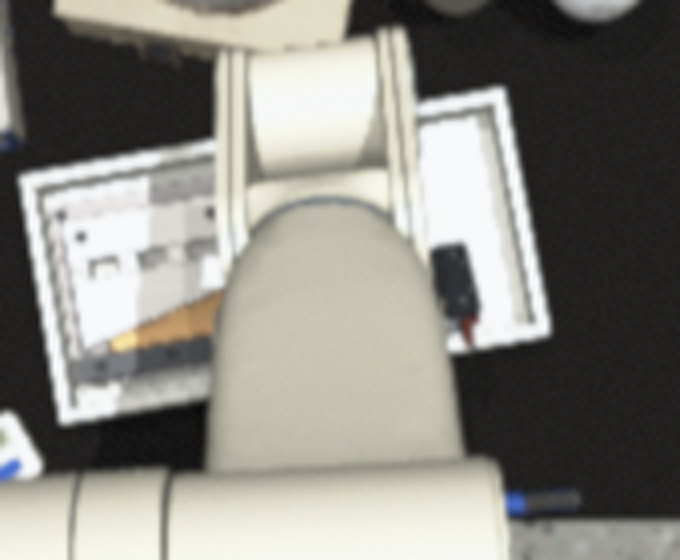

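>>> carry_out(targets=[[[0,0,0],[-1.5,8,0],0],[[0,0,0],[-3.7,19.6,0],0],[[0,0,0],[-5.5,29,0],0],[[0,0,0],[-5.5,29,0],0]])

```text
t: 13.07
ee_pos: [447.0, 47.9, 91.7]
orientation: [0.236, -2.485, 0.086]
ft_force: [-2.6, -13.0, 2.2]
width: 23.3
```

>>> carry_out(targets=[[[0,0,0],[2,-10,0],0],[[0,0,0],[5,-26,0],0],[[0,0,0],[5,-26,0],0]])

```text
t: 13.32
ee_pos: [454.1, 21.3, 91.0]
orientation: [0.235, -2.49, 0.08]
ft_force: [-0.6, -0.0, -3.7]
width: 21.9
```

```bash
python3 look.py 8
```

```text
13.3667 [453.84  22.27  90.95] [ 0.23 -2.49  0.08] [ 0.07  0.7   1.69 -0.07  1.4  -1.65] 22.15862444010315 [ 0.23 -0.48 -3.41]
expected head mould [-32.83 -45.22  38.07]
top wedge_end 0.61 [ 496.92 -448.89   11.62] mould [-167.88 -514.04   11.62] tool [ -11.02 -470.89   90.97]
side mallet_grip 0.79 [464.21  23.28  95.87] mould [-111.53  -44.1    95.87] tool [ -5.36  -0.95 -10.16]
side mallet_head 0.64 [543.03  36.16  37.06] mould [-31.7  -46.22  37.06] tool [-104.51   -3.    -10.88]
side wedge_end 0.72 [536.44  99.17  32.08] mould [-26.36  16.91  32.08] tool [-111.73   60.14  -10.07]
side wedge_end 0.45 [ 500.39 -456.89   16.34] mould [-165.97 -522.55   16.34] tool [  -9.73 -479.41   86.05]
```

View pics/s8z.png

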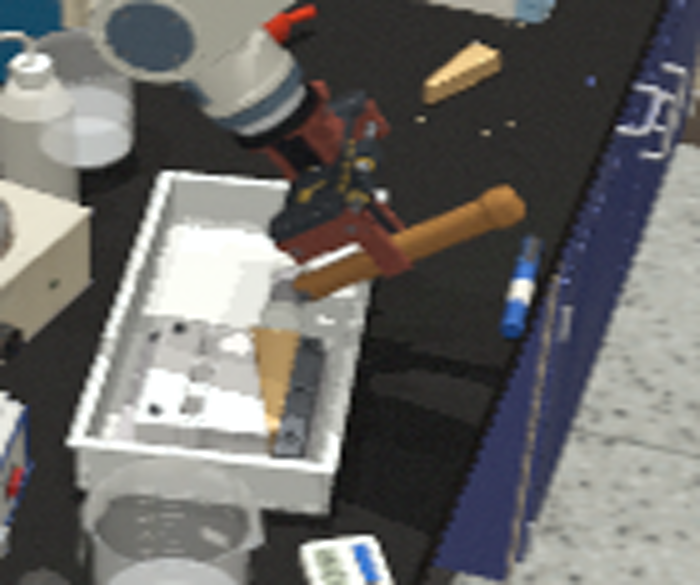

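>>> carry_out(targets=[[[0,0,0],[2.4,-12.5,0],0],[[0,0,0],[4.9,-25.5,0],0],[[0,0,0],[4.9,-25.5,0],0],[[0,0,0],[3,-16,0],0],[[0,0,0],[0,2,0],0],[[0,0,0],[-3.8,20,0],0],[[0,0,0],[-5.3,28,0],0],[[0,0,0],[-5.3,28,0],0]])

```text
t: 14.38
ee_pos: [446.9, 49.7, 91.6]
orientation: [0.236, -2.486, 0.085]
ft_force: [-1.8, -11.1, 0.6]
width: 23.9
```

>>> carry_out(targets=[[[0,0,0],[2,-10,0],0],[[0,0,0],[6,-30,0],0],[[0,0,0],[10,-52,0],0],[[0,0,0],[10,-52,0],0],[[0,0,0],[8,-42,0],0],[[0,0,0],[5,-26,0],0],[[0,0,0],[1,-6,0],0],[[0,0,0],[0,0,0],0],[[0,0,0],[0,0,0],0]])

```text
t: 15.13
ee_pos: [446.0, 50.3, 91.8]
orientation: [0.237, -2.484, 0.085]
ft_force: [-3.4, -11.8, 3.7]
width: 23.4
```

>>> carry_out(targets=[[[0,0,0],[2,-10,0],0],[[0,0,0],[6,-30,0],0],[[0,0,0],[10,-52,0],0],[[0,0,0],[10,-52,0],0]])

```text
t: 15.47
ee_pos: [458.9, -3.2, 91.0]
orientation: [0.234, -2.49, 0.079]
ft_force: [-0.4, 0.5, -3.6]
width: 21.6
```

```bash
python3 look.py 9
```

```text
15.5167 [458.46  -1.79  90.9 ] [ 0.23 -2.49  0.08] [ 0.03  0.7   1.68 -0.09  1.4  -1.68] 21.999375437632843 [ 0.33  0.7  -2.51]
expected head mould [-32.81 -69.79  38.02]
top wedge_end 0.72 [530.19  97.85  27.79] mould [-32.74  16.78  27.79] tool [-109.08   84.57   -2.77]
top wedge_end 0.66 [ 496.54 -448.76    9.27] mould [-168.22 -513.84    9.27] tool [ -12.34 -446.25   92.74]
side mallet_grip 0.7 [474.78  -0.66  96.25] mould [-105.64  -69.6    96.25] tool [ -9.81  -1.92 -14.01]
side mallet_grip 0.24 [496.72 414.12   5.25] mould [ -6.36 333.72   5.25] tool [-143.31  401.55   -0.26]
side mallet_head 0.85 [552.26  14.35  34.68] mould [-26.71 -69.37  34.68] tool [-109.89   -1.57  -11.97]
side wedge_end 0.44 [536.06  95.35  31.52] mould [-27.45  13.22  31.52] tool [-111.09   81.02   -8.94]
side wedge_end 0.41 [ 498.77 -459.39   14.18] mould [-168.02 -524.7    14.18] tool [  -9.57 -457.11   88.68]
```

View pics/s9z.png

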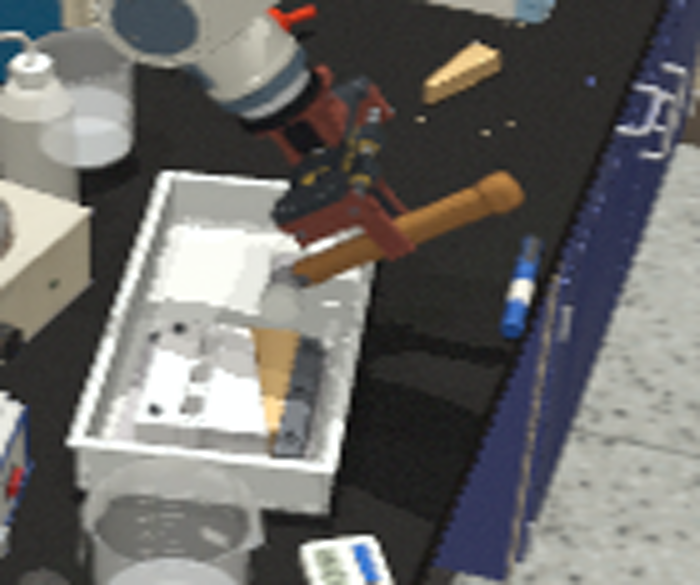

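>>> carry_out(targets=[[[0,0,0],[-1,-10,0],0],[[0,0,0],[1,-20,0],0],[[0,0,0],[1,-20,0],0],[[0,0,0],[-1,-8,0],0],[[0,0,0],[-6,16,0],0],[[0,0,0],[-10.5,40,0],0],[[0,0,0],[-13,53,0],0]])

```text
t: 16.45
ee_pos: [442.3, 50.3, 92.2]
orientation: [0.235, -2.481, 0.087]
ft_force: [-10.5, -21.4, 10.5]
width: 23.9
```

>>> carry_out(targets=[[[0,0,0],[4,-20,0],0],[[0,0,0],[8,-42,0],0],[[0,0,0],[13,-68,0],0],[[0,0,0],[13,-68,0],0],[[0,0,0],[11,-58,0],0],[[0,0,0],[7,-34,0],0],[[0,0,0],[2.5,-12,0],0],[[0,0,0],[0,0,0],0]])

```text
t: 17.12
ee_pos: [441.8, 51.1, 92.4]
orientation: [0.236, -2.481, 0.087]
ft_force: [-10.8, -20.8, 11.2]
width: 24.0
```

>>> carry_out(targets=[[[0,0,0],[4,-20,0],0],[[0,0,0],[8,-42,0],0],[[0,0,0],[10,-52,0],0],[[0,0,0],[10,-52,0],0]])

```text
t: 17.45
ee_pos: [455.5, -1.0, 91.0]
orientation: [0.234, -2.49, 0.079]
ft_force: [-0.3, 1.0, -3.6]
width: 21.7
```

```bash
python3 look.py 10
python3 - <<'E'
import cv2,numpy as np
for a,b in(("s7","s8"),("s8","s9"),("s9","s10")):
    A=cv2.imread(f'pics/{a}.png').astype(int);B=cv2.imread(f'pics/{b}.png').astype(int)
    print(a,b,np.abs(A-B)[222:245,312:332].mean())
E
```

```text
17.5 [455.24  -0.18  90.94] [ 0.23 -2.49  0.08] [ 0.04  0.7   1.69 -0.09  1.4  -1.68] 21.528268688952426 [-0.93  0.14 -3.37]
expected head mould [-35.69 -67.57  38.03]
top mallet_head 0.59 [496.34 415.15   0.5 ] mould [ -6.54 334.8    0.5 ] tool [-148.44  400.41    1.81]
top wedge_end 0.78 [530.4   98.6   31.74] mould [-32.39  17.48  31.74] tool [-109.33   83.06   -7.89]
top wedge_end 0.68 [ 496.46 -447.37    9.99] mould [-168.04 -512.46    9.99] tool [ -14.28 -447.03   90.49]
side mallet_grip 0.67 [473.11   1.19  93.37] mould [-106.92  -67.47   93.37] tool [-12.81  -1.98 -12.62]
side mallet_head 0.72 [553.47  15.9   32.17] mould [-25.24 -68.08  32.17] tool [-114.88   -2.5   -12.57]
side mallet_head 0.26 [367.03 -83.01  -2.78] mould [-226.91 -130.3    -2.78] tool [ 25.56 -64.94 136.22]
side wedge_end 0.63 [538.51  99.4   33.58] mould [-24.28  16.75  33.58] tool [-114.72   82.34  -14.23]
side wedge_end 0.49 [ 497.6  -458.33   16.32] mould [-168.97 -523.44   16.32] tool [  -9.75 -458.01   85.98]
s7 s8 2.717391304347826
s8 s9 14.783333333333333
s9 s10 2.052898550724638
```

View pics/s10z.png

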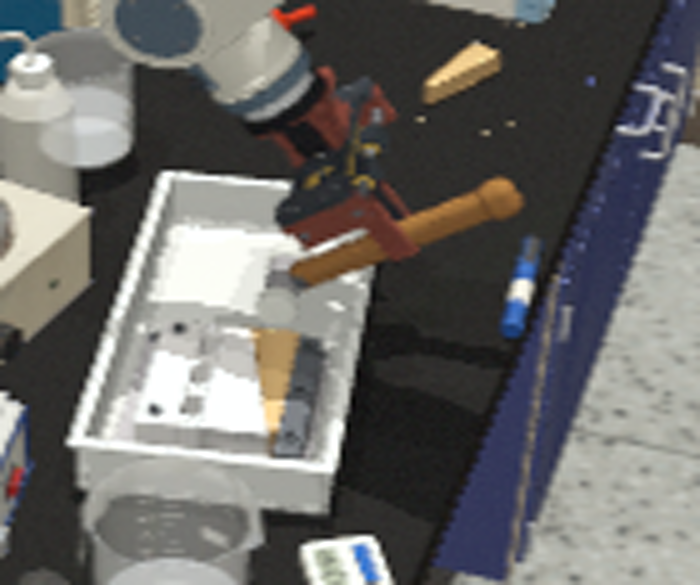

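>>> carry_out(targets=[[[0,0,0],[0,-4,10],0],[[0,0,0],[0,-4,30],0],[[0,0,0],[0,-4,55],0],[[0,0,0],[0,-4,80],0],[[0,0,0],[0,-4,105],0],[[0,0,0],[0,-4,125],0],[[0,0,0],[0,-4,125],0]])

```text
t: 18.43
ee_pos: [457.2, -4.9, 219.9]
orientation: [0.236, -2.496, 0.08]
ft_force: [0.8, -0.5, -3.4]
width: 21.8
```

Run:
```python
from g import *
o=monitor.get_obs(); R=Ro.from_rotvec([0.257,3.131,0])
print(o["t"],o["ee_pos"],np.array([505,-281,60])-o["ee_pos"],np.degrees((R*Ro.from_rotvec(o["orientation"]).inv()).as_rotvec()))
```

```text
18.4333 [457.21  -4.91 219.9 ] [  47.79 -276.09 -159.9 ] [  0.56 -36.63 -19.48]
```

>>> carry_out(targets=[[[0,-3.7,-2],[3,-15,0],0],[[0.1,-7.3,-3.9],[8,-44,0],0],[[0.1,-11,-5.8],[13,-74,0],0],[[0.2,-14.7,-7.8],[18,-104,0],0],[[0.3,-18.3,-9.7],[23,-134,-5],0],[[0.3,-22,-11.7],[28,-164,-15],0],[[0.4,-25.6,-13.6],[33,-194,-25],0],[[0.4,-29.3,-15.6],[38,-224,-40],0],[[0.5,-33,-17.5],[43,-254,-60],0],[[0.6,-36.6,-19.5],[48,-276,-80],0]])

```text
t: 19.27
ee_pos: [503.0, -283.1, 135.1]
orientation: [-0.26, -3.127, -0.002]
ft_force: [0.5, 0.9, -2.6]
width: 22.0
```

>>> carry_out(targets=[[[0,0,0],[0,0,-20],0],[[0,0,0],[0,0,-45],0],[[0,0,0],[0,0,-65],0],[[0,0,0],[0,0,-80],0],[[0,0,0],[0,0,-80],0],[[0,0,0],[0,0,-80],0]])

```text
t: 19.77
ee_pos: [502.0, -280.1, 54.7]
orientation: [-0.255, -3.121, -0.006]
ft_force: [1.2, -0.2, -3.2]
width: 21.9
```

```bash
python3 look.py 11 | grep -v wedge
python3 - <<'E'
import cv2
im=cv2.imread('pics/s11.png')
cv2.imwrite('pics/s11y.png',cv2.resize(im[90:240,270:450],None,fx=4,fy=4))
E
```

```text
19.8167 [ 503.01 -280.63   55.8 ] [-0.26 -3.12 -0.  ] [-0.53  0.59  1.82 -0.    0.73 -1.94] 21.640598357275863 [ 0.3   0.22 -1.3 ]
expected head mould [ -34.28 -387.29   65.96]
top mallet_head 0.87 [ 616.42 -299.24   64.77] mould [ -22.45 -389.43   64.77] tool [-114.86    0.07   -9.9 ]
side mallet_grip 0.84 [ 517.71 -284.51   69.19] mould [-116.65 -356.46   69.19] tool [-15.02  -1.42 -13.52]
side mallet_grip 0.26 [482.24   7.3   61.56] mould [-96.81 -63.17  61.56] tool [ 67.28 280.75  -4.65]
side mallet_head 0.89 [ 614.16 -299.87   70.23] mould [ -24.78 -389.63   70.23] tool [-112.68   -0.91  -15.34]
```

View pics/s11y.png

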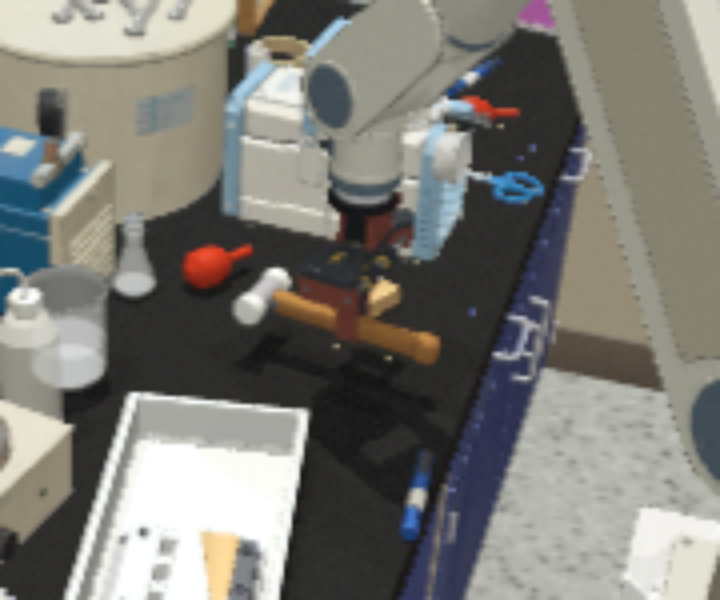

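View pics/t11z.png

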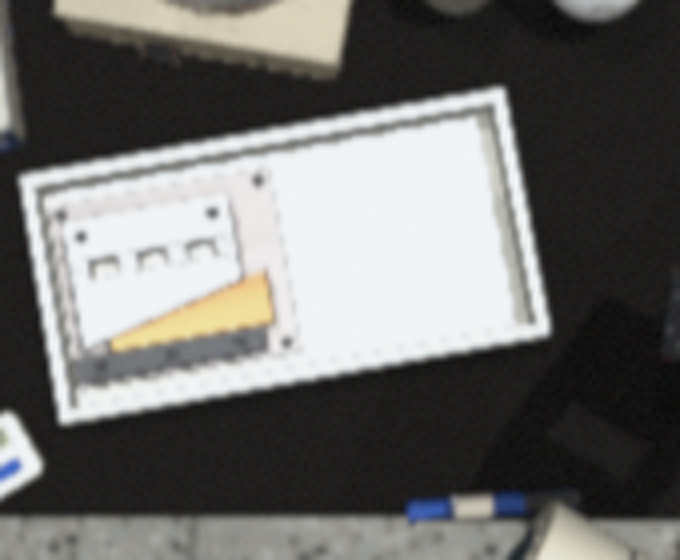

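The gap is shut and the wedge sits home, its end just past the rail end. I'm lowering the mallet now.

>>> carry_out(targets=[[[0,0,0],[0,0,-12],0],[[0,0,0],[0,0,-26],0],[[0,0,0],[0,0,-37],0],[[0,0,0],[0,0,-43],0],[[0,0,0],[0,0,-47],0],[[0,0,0],[0,0,-48.5],0],[[0,0,0],[0,0,-48.5],0],[[0,0,0],[0,0,-48.5],0]])

```text
t: 20.83
ee_pos: [503.6, -280.9, 7.7]
orientation: [-0.255, -3.125, -0.003]
ft_force: [0.2, 0.3, -3.1]
width: 21.8
```

Force is still just the weight, so a little lower, then open.

>>> carry_out(targets=[[[0,0,0],[0,0,-1],0],[[0,0,0],[0,0,-2.2],0],[[0,0,0],[0,0,-2.2],0]])

```text
t: 21.08
ee_pos: [504.1, -281.2, 6.2]
orientation: [-0.255, -3.126, -0.002]
ft_force: [-0.2, -0.3, 4.2]
width: 21.6
```

>>> carry_out(targets=[[[0,0,0],[0,0,0],40],[[0,0,0],[0,0,0],70],[[0,0,0],[0,0,0],80],[[0,0,0],[0,0,0],80],[[0,0,0],[0,0,0],80],[[0,0,0],[0,0,0],80],[[0,0,0],[0,0,0],80],[[0,0,0],[0,0,0],80]])

```text
t: 21.75
ee_pos: [503.4, -280.8, 5.2]
orientation: [-0.255, -3.124, -0.003]
ft_force: [0.5, -0.2, 0.5]
width: 71.6
```

>>> carry_out(targets=[[[0,0,0],[0,0,15],80],[[0,0,0],[0,0,40],80],[[0,0,0],[0,0,70],80],[[0,0,0],[0,0,105],80],[[0,0,0],[-10,30,140],80],[[0,0,0],[-20,60,175],80],[[0,0,0],[-30,95,190],80],[[0,0,0],[-35,130,200],80],[[0,0,0],[-40,165,200],80],[[0,0,0],[-40,165,200],80]])

```text
t: 22.58
ee_pos: [461.9, -111.2, 206.3]
orientation: [-0.25, -3.125, -0.005]
ft_force: [0.3, 0.4, 0.2]
width: 79.7
```

```bash
python3 look.py 12
```

```text
22.6333 [ 462.8  -113.27  205.99] [-0.25 -3.13 -0.  ] [-0.27  0.23  1.96  0.    0.96 -1.68] 79.98390282124208 [-0.04  0.27 -0.04]
expected head mould [ -42.28 -214.97  216.35]
top mallet_grip 0.79 [ 517.2  -285.18   18.23] mould [-117.28 -357.03   18.23] tool [ -82.08 -161.46  186.97]
top mallet_head 0.88 [ 612.95 -300.24   15.38] mould [ -26.05 -389.77   15.38] tool [-179.02 -161.17  189.23]
top wedge_end 0.89 [531.22  95.01  31.87] mould [-32.27  13.8   31.87] tool [-35.65 216.18 174.28]
top wedge_end 0.57 [ 497.16 -449.01   13.25] mould [-167.66 -514.2    13.25] tool [ -88.26 -326.39  191.63]
side mallet_grip 0.64 [549.19 520.07  -0.71] mould [ 65.04 427.96  -0.71] tool [ 13.7  638.67 207.91]
side mallet_grip 0.54 [ 516.88 -284.89   16.88] mould [-117.54 -356.68   16.88] tool [ -81.72 -161.22  188.33]
side mallet_head 0.79 [ 617.9  -298.54   17.01] mould [ -20.86 -389.02   17.01] tool [-183.63 -158.7   187.57]
side wedge_end 0.75 [568.25  81.29   6.64] mould [ 1.54 -6.61  6.64] tool [-74.54 208.46 199.26]
side wedge_end 0.61 [537.75  93.87  31.87] mould [-26.07  11.46  31.87] tool [-42.28 216.09 174.24]
```

View pics/s12.png

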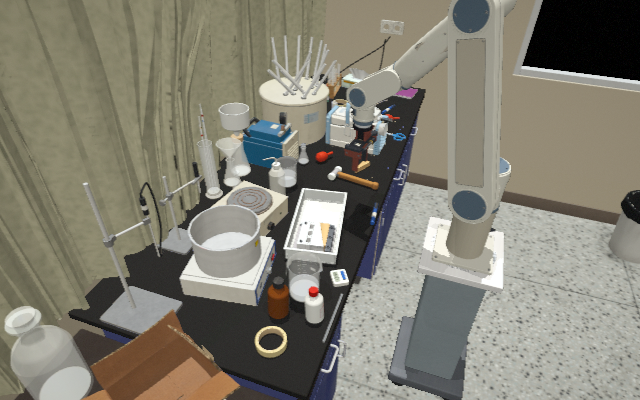

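View pics/t12.png

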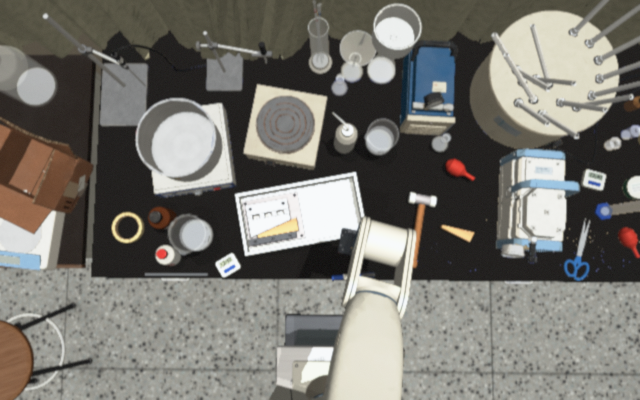

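Run:
```python
from g import *
def f(u,v,z): return mf(plane("top",230+(u+.5)/4-.5,150+(v+.5)/4-.5,z))
print(f(266,272,48),f(273,322,48), "rail",f(268,340,50),"plate edge",f(300,349,16))
A=cv2.imread('pics/t11.png').astype(int);B=cv2.imread('pics/t12.png').astype(int)
print(np.abs(A-B)[205:245,245:305].mean())
cv2.imwrite('pics/t12y.png',cv2.resize(B[190:255,232:312].astype(np.uint8),None,fx=9,fy=9,interpolation=cv2.INTER_CUBIC))
```

```text
[-12.16  16.44  48.  ] [-51.63  17.95  48.  ] rail [-64.83  24.2   50.  ] plate edge [-74.83   1.59  16.  ]
9.481805555555555
```

View pics/t12y.png

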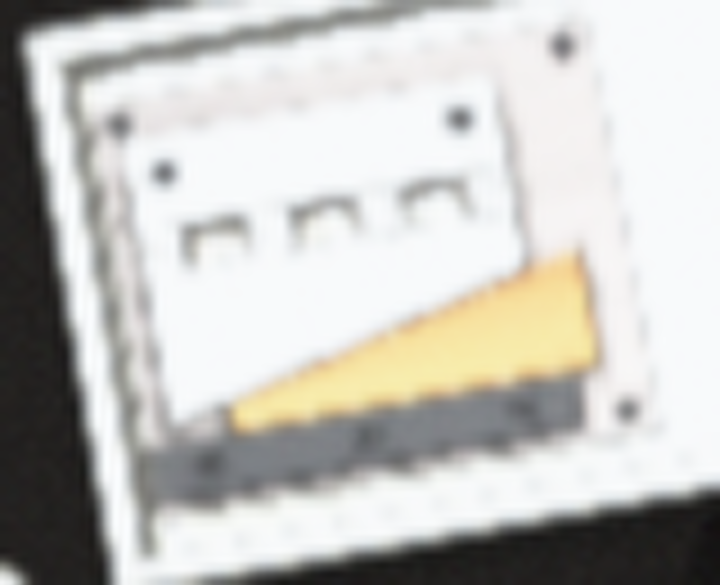

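```bash
python3 -c "
from h import *
order.close_job(); print(monitor.get_obs()['t'])"
```

```text
the job is handed in; nothing more can be done
the job is handed in; nothing more can be done
```

I drove the wedge home with eight mallet taps, drawing back after each. The mould looks shut in the last pictures, and I handed the job in at about 22.7 s.

**Wedge and gap:** The last top picture shows no gap between the halves. I measured the wedge's thick end there at about y = 17 mm in the mould's frame; home is 15 mm. The final taps were backed by about 21 N and did not visibly advance it.

**Mallet:** It lies flat on the bench to the right of the tray. Both cameras put the head and the grip 15–18 mm up. The gripper is clear of everything.

**Bystanders:** I checked these only by eye. Those I could see look unmoved; in the last top picture the arm partly hides the marker.

**What disagreed or was not checked:**
- **Wedge end position:** The network's last readings were 11–14 mm (17 mm earlier), against about 17 mm from my own pixel measurement. The network readings scatter by several mm.
- **Picture change:** A comparison of the mould area before and after the release differed by 9.5 grey levels on average. I put this down to shading and did not check it further.
- **Tightness:** The wedge's clamping force cannot be measured directly. I inferred it from the push force and from the wedge no longer advancing.
- **Mallet grip:** Grip force is fixed at half the most, about 30 N, below the 40 N advised. The mallet slid about 12 mm through the fingers during the later taps.

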